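Feed the card cutter and give it the two-key start

ROBOT

A 6-joint arm with a two-finger parallel gripper is mounted at the origin on the work surface. World frame = base frame: x ahead of the robot, y to its left, z up, the work surface at z = 0. Lengths are in m, angles in degrees, forces in N, time in s.
With the tool pointing down it reaches from about 0.25 to 0.775 m from the base axis. Payload 4 kg.
Tool frame: the origin (TCP) lies at the very end of the fingers, on their centre line; the grasp point (between the pads) lies 19 mm behind it (r.grasp_offset is the z of the grasp point in the tool frame, in m); z points along the fingers, y is the direction in which the jaws open and shut (so a half turn about z gives the same grasp; the last joint's range is limited). The gripper opens to 94 mm and grips with 3 to 60 N. Pads are 16 mm wide; open, the fingers measure 119 mm over their backs; the gripper's body (75 mm by 177 mm) begins 78 mm behind the grasp point.
Start: joints at [70.697, 4.996, 78.535, -0, 96.463, -5.907], TCP at [0.127, 0.535, 0.206] pointing down, gripper open.
Joint ranges: [-177.83, 177.83], [-43.37, 116.18], [15.69, 146.23], [-61.86, 241.86], [9.47, 152.12], [-147.06, 147.06]. Speed limits (degrees/s): [159.86, 159.86, 180, 180, 180, 180].

INTERFACE

Orientations are given as [roll, pitch, yaw] about the fixed x, y, z axes, in that order (R = Rz(yaw) Ry(pitch) Rx(roll)).
In Python, from plant import r gives the robot as it stands.
- The arm moves only by the tool carry_out, never from a script. Its argument "increments" is a list of rows, each a list of 6 numbers: the shift along the tool's x, y, z in m, then the turn, a rotation vector about the tool's x, y, z in rad. In form: [[dx, dy, dz, wx, wy, wz], ...]. A call has 1 to 12 rows; each row is the pose to reach, as a shift and turn from the pose measured when the call began, along the tool's axes at that moment; what a row does not reach only later rows make up. A row lasts 1/10 s, in which the tool goes at most 50 mm and 8.59 degrees, less where a joint would pass 70% of its speed; a pose out of reach is approached as far as the arm can. A call with a gripper value outside its range is refused whole. "fingers" is the finger opening in m, from 0 to 0.094, set as the call begins (left out, the last holds). The fingers move at their own pace and stop on an object; "newtons" is the grip in N (left out, the last holds). Time passes only in rows, so rows that repeat a pose let the fingers close. It gives the time, the measured TCP pose, the force and the opening at its end, in the units of the state.
- r.sense(): the state, without advancing time (a new reading comes with each control period).
- r.get_image(name): name is "scene" or "side" or "wrist"; returns the picture (420x560x3 uint8, red, green, blue); there is no depth.
- r.camera_model(name): a dict with "fx", "fy", "cx", "cy" (pixels), "dist" ([k1, k2, p1, p2, k3] as OpenCV has them; the pictures are not rectified), "R" (3x3) and "t" (3): a world point X has camera coordinates R X + t. Camera axes: x right, y down, z forward; pixel columns grow to the right and rows downward; lengths in m; the calibration is good to about 2 mm. A picture is of the moment at which its call begins: read the wrist's pose just before it. camera_model takes no time and is no camera call; for the wrist camera it gives the pose at the moment of the call.
- r.sign_off(): hands the job in, once; it reports no verdict.
The state is a dict: "time_s": time; "qpos": joint angles; "joint_vel": joint speeds; "tau": joint torques, N m; "ee_pos": TCP position; "eef_rot": TCP orientation; "contact_force": force on the tool from outside, world axes, zero at the start; "ft_torque": the same for the moment, N m; "grip_width": finger opening in m.
Only numpy, scipy, OpenCV 4.12 (cv2) and the standard library are available. Lean on these libraries where they do the work, as an engineer would, in place of code of your own. Each camera call takes 0.05 s, during which the arm holds its last target. There are 200 camera calls.

TASK

Push the tray of the card cutter all the way in with the fingertips. Then press the two oblong start keys on the separate start pad fully down together, one fingertip on each, hold both down for about three seconds and let them come up again. Leave the round stop button and all the craft things around alone: nothing is to be picked up or shifted.

Things in the scene. Friction and masses are not known exactly. Their poses are not given: they have to be found in the camera images.
- cutter: card cutter fixed to the table: a white and grey flat box 160 mm deep (x), 200 mm wide (y), 68 mm high, with a tray slot in its front. Origin: centre of its underside; its own -x axis points out of the front, the side the tray comes out of. May stand left or right of the start pad, turned up to 0.3 rad.
- tray (a joint): how far the cutter's tray stands out, in m: 0 = fully home, up to 0.055 at the start (stop at 0.06). Slides along the cutter's x axis (to +x goes in) against about 2 N of friction, no spring; it stays where it is left.
- tray_face (a point): centre of the front face of the tray's upright grey front plate, which moves with the tray. The plate is 130 mm wide (cutter's y), 12 mm thick, from 14 to 50 mm above the table; this point is 34 mm above the table. With the tray home it lies 98 mm from the cutter's origin towards the cutter's -x, 18 mm in front of the housing.
- pad: start pad fixed to the table: a white box 120 mm deep (x), 150 mm wide (y), 50 mm high, with two oblong keys side by side near its front (-x) edge and a round stop button behind them. Origin: centre of its underside; y axis runs along the line from the right key to the left key.
- key_left_top (a point): centre of the top of the left (pad's +y) oblong key. Cap 36 mm along pad x, 26 mm along pad y, flat, level, grey; its top is 64 mm above the table when up and moves with it. Lies 25 mm to pad -x and 30 mm to pad +y of the pad's centre.
- key_right_top (a point): the same for the right (pad's -y) key: 60 mm from the left key, centre to centre, with a 34 mm gap between the caps.
- key_left (a joint): how far the left key is pressed, in m: 0 up, 0.008 at its bottom stop. Springs back up; needs 1.5 N to start and 5 N at the bottom (10 N for both keys).
- key_right (a joint): the same for the right key.
- stop_top (a point): centre of the top of the round stop button, 26 mm in diameter, 64 mm above the table, on the pad's centre line 60 mm behind (pad +x) the line of the two keys. Not to be pressed.
- stop (a joint): how far the round stop button is pressed, in m: 0 up, 0.008 fully down.
- tube: loose upright cardboard tube, 44 mm across, 100 mm high, between and in front of cutter and pad. Origin: centre of its underside.
- glue_stick: loose upright glue stick, 29 mm across, 87 mm high, between cutter and pad. Origin: centre of its underside.
- tape_roll: loose roll of tape lying on top of the cutter, 60 mm across, 18 mm high. Origin: centre of its underside.
- canister: loose green snack canister standing at the left, 74 mm across, 200 mm high. Origin: centre of its underside.
- glue_bottle: loose white glue bottle standing at the right, 56 mm across, 130 mm high. Origin: centre of its underside.
- phone: loose black phone lying at the right, 145 x 72 x 9 mm. Origin: centre of its underside.
- spool: loose blue thread spool standing at the left, 36 mm across, 40 mm high. Origin: centre of its underside.
Mind the look-alikes: they are no part of the job. Leave any red look-alike of the pad alone.

How it is judged (in metres and radians):
On the way, in this order (a step that is already met when the one before it is completed fails the run):
1. the tray is fully home (within 3 mm) (value of joint tray below 0.003 m), for 0.2 s.
2. both start keys are down together (at least 6.5 of 8 mm) for 2.5 s, tray home (value of joint each of key_left, key_right above 0.0065 m and value of joint tray below 0.003 m), for 2.5 s.
3. both keys are let up again (value of joint each of key_left, key_right below 0.0015 m), for 0.2 s.
At the end, for the whole second after the job is handed in: Tray home within 3 mm; both keys and the stop button up (within 1.5 mm); every craft thing within 25 mm of where it stood (all of step 3 and value of joint tray below 0.003 m and value of joint stop below 0.0015 m and distance of each of tube, glue_stick, tape_roll, canister, glue_bottle, phone, spool from where it was at the start of the episode below 0.025 m); the robot touches nothing.
It fails at once if one start key is pushed right down (over 6.5 mm) while the other is still up (under 2 mm) ((value of joint key_left above 0.0065 m and value of joint key_right below 0.002 m) or (value of joint key_right above 0.0065 m and value of joint key_left below 0.002 m)).
It fails at once if a start key is pushed right down while the tray is out by more than 5 mm (value of joint any of key_left, key_right above 0.0065 m and value of joint tray above 0.005 m).
It fails at once if the stop button is pressed by more than 3 mm (value of joint stop above 0.003 m).
It fails at once if a craft thing is picked up, carried, tipped or shifted by more than 25 mm (distance of any of tube, glue_stick, tape_roll, canister, glue_bottle, phone, spool from where it was at the start of the episode above 0.025 m or angle between any of tube, glue_stick, tape_roll, canister, glue_bottle, phone, spool's own z axis and vertical above 0.5 rad).
It also fails if it takes over 58 s, if anything falls off the work surface, if the arm or the gripper's body presses on something with over 40 N, if the wrist force passes 120 N, or if a joint passes its speed limit or range.

## Working session

There is one attempt and no reset: what is moved stays moved. The work goes in short steps, Python scripts to look and compute and a tool call to move; the robot and the scene stay as the last step left them, time stands still between calls to the robot, and variables do not carry over. Pictures are saved under pics/ and viewed, about 8 in all and at most 12, crops included, and the job is handed in when it is done.

Besides the shell and the picture viewer there is one more tool, called after ">>>" in YAML: its name, and indented under it one key for each argument. carry_out: Moves the arm, as the interface text tells. Its arguments: {"type":"object","properties":{"increments":{"type":"array","items":{"type":"array","items":{"type":"number"}}},"fingers":{"type":"number"},"newtons":{"type":"number"}},"required":["increments"]}

```bash
mkdir -p pics; python3 - <<'E'
from plant import r
import cv2
print(r.sense())
for n in ("scene","side"):
    im=r.get_image(n); cv2.imwrite(f"pics/{n}0.png",cv2.resize(im[:,:,::-1],(800,600),interpolation=cv2.INTER_CUBIC))
    m=r.camera_model(n); print(n,m)
E
```

```text
{'time_s': 0.0, 'qpos': array([ 7.06956681e+01,  5.03636980e+00,  7.86226410e+01, -1.44033027e-03,
        9.64621295e+01, -5.90624245e+00]), 'joint_vel': array([ 0.04565859, -0.02780035,  0.13147074,  0.11279738,  0.03995928,
        0.04371324]), 'tau': array([ 3.46288125e-04, -3.40178525e+01, -3.02430403e+01,  7.17255310e-02,
        3.29174171e-02, -1.71795073e-04]), 'ee_pos': array([0.12726877, 0.53451926, 0.20434893]), 'eef_rot': array([-1.79879355e+02, -1.10415168e-02,  1.66601738e+02]), 'contact_force': array([ 0.17929881, -0.27728257,  0.2739169 ]), 'ft_torque': array([0.03151243, 0.05195504, 0.01052128]), 'grip_width': 0.0938247273116231}
scene {'fx': 379.7442330043065, 'fy': 379.7442330043065, 'cx': 282.16061380585404, 'cy': 211.78629847291901, 'dist': array([-0.04894844,  0.        ,  0.        ,  0.        ,  0.        ]), 'R': array([[ 0.47457621,  0.88009014,  0.01479079],
       [ 0.63778119, -0.33223642, -0.69487705],
       [-0.6066404 ,  0.3392054 , -0.71897644]]), 't': array([-0.20822311, -0.24272323,  1.30256978])}
side {'fx': 455.04585113692434, 'fy': 455.04585113692434, 'cx': 274.64352487927164, 'cy': 210.33479660286105, 'dist': array([-0.15696007,  0.        ,  0.        ,  0.        ,  0.        ]), 'R': array([[-0.95950633, -0.28168047,  0.00192669],
       [-0.17371046,  0.58630904, -0.79124357],
       [ 0.22174822, -0.7595379 , -0.61149808]]), 't': array([0.42748959, 0.11922062, 1.22888295])}
```

View pics/scene0.png

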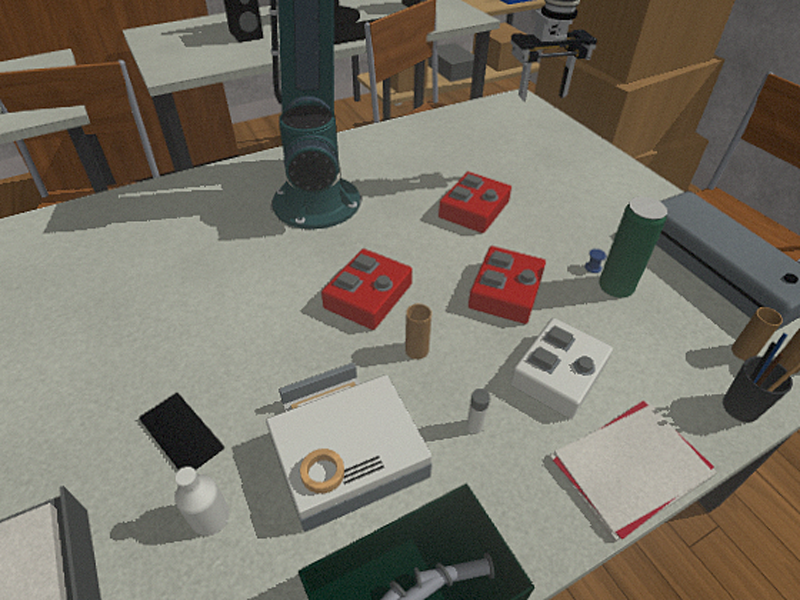

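View pics/side0.png

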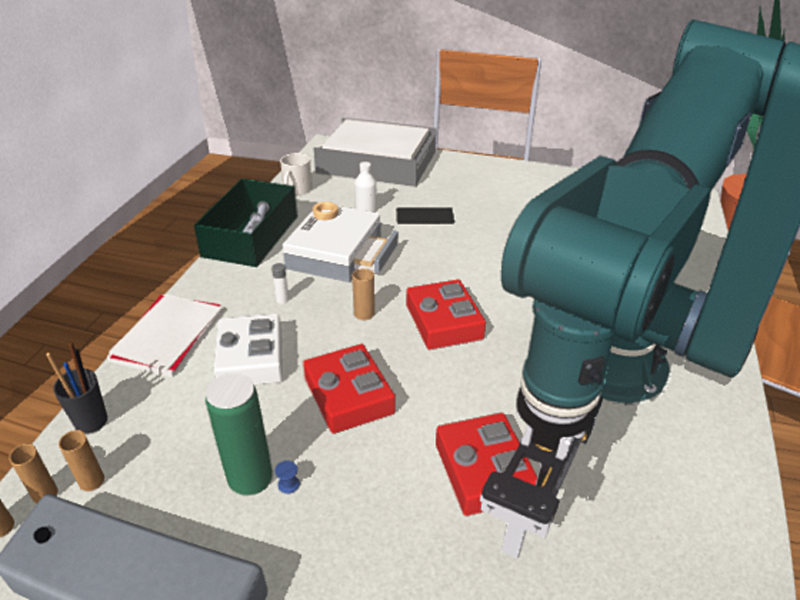

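The scene view shows one white pad (keys at about (560,338) and (543,357), stop at (583,365)) and three red decoys at (475,200), (367,287) and (508,283). The cutter is the white box with the tape roll at (350,450), with its tray plate at (318,384). The grey and white box at the far left has no tape and is only scenery. I'll confirm with an enlarged crop and read the corners from it.

```bash
python3 - <<'E'
import cv2
from plant import r
a=r.get_image("scene")[:,:,::-1]; b=r.get_image("side")[:,:,::-1]
cv2.imwrite("pics/c1.png",cv2.resize(a[215:375,180:440],None,fx=3,fy=3,interpolation=cv2.INTER_CUBIC))
cv2.imwrite("pics/c2.png",cv2.resize(b[130:275,145:290],None,fx=4,fy=4,interpolation=cv2.INTER_CUBIC))
E
```

```text
(no output)
```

View pics/c1.png

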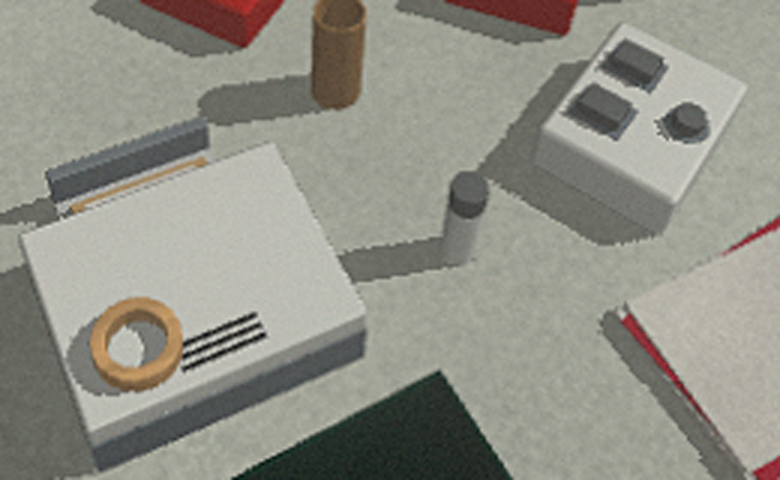

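View pics/c2.png

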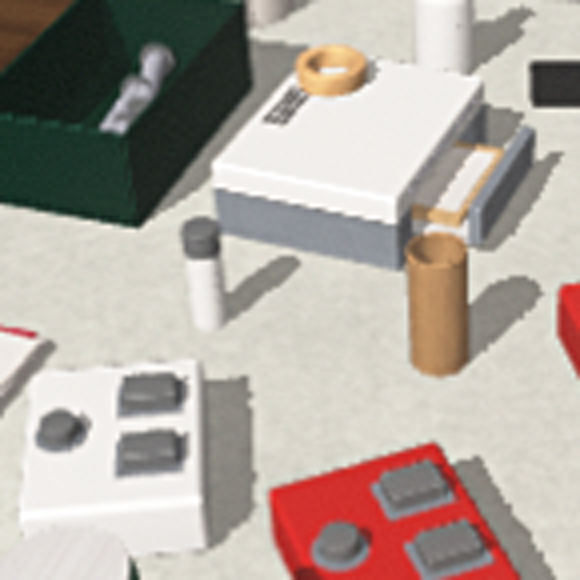

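Confirmed: the white pad's keys in crop c1 are at (637,62) left and (602,107) right, with the stop at (688,117). The cutter's top corners are at (22,238), (275,145), (365,318) and (93,432). The tray plate's top front edge runs from (48,172) to (208,120), the tube base is near (337,95) and the glue stick base near (460,258). Next I fit the poses.

```bash
cat > h.py <<'E'
import numpy as np, cv2
from plant import r
from scipy.optimize import least_squares
def proj(n,P,m=None):
    m=m or r.camera_model(n)
    K=np.array([[m['fx'],0,m['cx']],[0,m['fy'],m['cy']],[0,0,1]])
    return cv2.projectPoints(np.array(P,float).reshape(-1,1,3),cv2.Rodrigues(m['R'])[0],m['t'],K,m['dist'])[0][:,0]
def c1(u,v): return ('scene',(u+.5)/3-.5+180,(v+.5)/3-.5+215)
def c2(u,v): return ('side',(u+.5)/4-.5+145,(v+.5)/4-.5+130)
def world(p,L):
    L=np.array(L,float); c,s=np.cos(p[2]),np.sin(p[2])
    return np.array([p[0]+c*L[0]-s*L[1],p[1]+s*L[0]+c*L[1],L[2]])
def fit(obs,x0,f=world):
    def res(p): return np.concatenate([proj(o[0],[f(p,L)])[0]-o[1:] for L,o in obs])
    s=least_squares(res,x0,loss='soft_l1'); return s.x,res(s.x).reshape(-1,2).round(1)
E
cat > fit.py <<'E'
from h import *
kl,kr,st=(-.025,.03,.064),(-.025,-.03,.064),(.035,0,.064)
pad,e=fit([(kl,c1(637,62)),(kr,c1(602,107)),(st,c1(688,117)),(kl,c2(152,448)),(kr,c2(152,391)),(st,c2(62,428)),
 ((-.06,.075,.05),c1(622,24)),((.06,.075,.05),c1(747,88)),((.06,-.075,.05),c1(673,203)),((-.06,-.075,.05),c1(541,128))],[.5,.1,0])
print('pad',pad,e.tolist())
cut,e=fit([((-.08,-.1,.068),c1(22,238)),((-.08,.1,.068),c1(275,145)),((.08,.1,.068),c1(365,318)),((.08,-.1,.068),c1(93,432)),
 ((.08,.1,.068),c2(215,168)),((-.08,.1,.068),c2(396,198))],[.5,-.2,0])
print('cutter',cut,e.tolist())
tr,e=fit([((-.098,-.065,.05),c1(48,172)),((-.098,.065,.05),c1(204,119)),((-.098,-.065,.05),c2(533,130)),((-.098,.065,.05),c2(480,208))],[.03],
 lambda p,L: world(cut,(L[0]-p[0],L[1],L[2])))
print('tray',tr,e.tolist())
g=lambda p,L:np.array([p[0],p[1],L[2]])
for n,o in dict(tube=[((0,0,.1),c1(340,10)),((0,0,0),c1(337,95)),((0,0,.1),c2(437,250)),((0,0,0),c2(438,360))],
  glue=[((0,0,.087),c1(469,182)),((0,0,0),c1(460,258)),((0,0,.087),c2(201,230)),((0,0,0),c2(208,322))]).items():
    x,e=fit(o,[.5,0],g); print(n,x,e.tolist())
for n,L in (('kl',kl),('kr',kr),('st',st)): print(n,world(pad,L))
print('face',world(cut,(-.098-tr[0],0,.034)),'home',world(cut,(-.098,0,.034)),'yaw',np.degrees([pad[2],cut[2]]))
E
python3 fit.py
```

```text
pad [0.67520309 0.18222755 0.42022662] [[0.1, -1.4], [0.5, -1.4], [0.3, -0.3], [-0.9, -2.9], [-0.4, -3.1], [-0.6, -3.4], [-0.6, -1.8], [1.1, -1.1], [-0.1, 1.0], [-2.2, -0.2]]
cutter [ 0.65308821 -0.20800124 -0.04607055] [[-1.0, -0.8], [-0.1, -1.7], [2.7, -1.8], [-0.8, 1.3], [-2.1, -1.7], [-0.7, -0.1]]
tray [0.03929488] [[-0.4, 0.2], [0.3, -1.1], [-0.1, -1.5], [-0.2, -0.4]]
tube [ 0.51017698 -0.00898723] [[0.5, 0.5], [0.1, -1.7], [-0.2, -0.8], [0.5, -0.7]]
glue [ 0.69198391 -0.00259024] [[1.3, 0.7], [-0.2, -3.3], [-0.3, -1.0], [0.9, -0.6]]
kl [0.64013916 0.19941826 0.064     ]
kr [0.6646172  0.14463847 0.064     ]
st [0.70715797 0.19650641 0.064     ]
face [ 0.51593902 -0.20167823  0.034     ] home [ 0.5551922  -0.20348793  0.034     ] yaw [24.07721201 -2.63964833]
```

```bash
cat >> h.py <<'E'
from scipy.spatial.transform import Rotation as Ro
def delta(pos,yaw,rp=(180,0)):
    s=r.sense(); R=Ro.from_euler('xyz',s['eef_rot'],degrees=True); T=Ro.from_euler('xyz',[rp[0],rp[1],yaw],degrees=True)
    d=R.inv().apply(np.array(pos)-s['ee_pos']); w=(R.inv()*T).as_rotvec()
    print('t',s['time_s'],'at',s['ee_pos'].round(4),s['eef_rot'].round(2),'F',s['contact_force'].round(1),'w',round(s['grip_width'],4),'\n d',d.round(4),'w',w.round(4),'rows>=',round(max(np.linalg.norm(d)/.05,np.linalg.norm(w)/.1499),1))
E
python3 - <<'E'
from h import *
v=lambda n,u,w:(n,(u+.5)*.7-.5,(w+.5)*.7-.5)
g=lambda p,L:np.array([p[0],p[1],L[2]])
for n,o in dict(can=[((0,0,.2),v('scene',648,210)),((0,0,.2),v('side',232,391)),((0,0,0),v('scene',618,285))],
 bottle=[((0,0,.13),v('scene',187,474)),((0,0,.13),v('side',365,165))]).items(): print(n,fit(o,[.5,0],g))
delta([.42,.08,.24],185)
E
```

```text
can (array([0.55121868, 0.44213346]), array([[ 0.3, -3.2],
       [-1. , -0.6],
       [-1.2, -0.4]]))
bottle (array([ 0.6415038 , -0.42195083]), array([[ 0.1, -0.1],
       [-0. , -1. ]]))
t 0.2 at [0.1273 0.5347 0.2048] [-1.7993e+02 -1.0000e-02  1.6660e+02] F [ 0.1 -0.2 -0.3] w 0.0939 
 d [-0.39   -0.3746 -0.0348] w [-1.300e-03 -3.000e-04 -3.211e-01] rows>= 10.8
```

>>> carry_out:
  increments:
    - [-0.036,-0.034,-0.003,0,0,-0.03]
    - [-0.072,-0.068,-0.006,0,0,-0.06]
    - [-0.108,-0.102,-0.01,0,0,-0.09]
    - [-0.144,-0.138,-0.013,0,0,-0.12]
    - [-0.18,-0.172,-0.016,0,0,-0.15]
    - [-0.216,-0.207,-0.019,0,0,-0.18]
    - [-0.252,-0.242,-0.022,0,0,-0.21]
    - [-0.288,-0.276,-0.025,0,0,-0.24]
    - [-0.324,-0.31,-0.028,0,0,-0.27]
    - [-0.36,-0.345,-0.031,0,0,-0.3]
    - [-0.39,-0.375,-0.035,0,0,-0.32]
    - [-0.39,-0.375,-0.035,0,0,-0.32]
  fingers: 0.048

```text
time_s: 1.4
ee_pos: [0.4217, 0.0755, 0.24]
eef_rot: [-179.8, -0.0, -175.5]
contact_force: [0.4, 0.2, 0.1]
grip_width: 0.0479
```

```bash
python3 - <<'E'
from h import *
import pickle
m=r.camera_model('wrist'); im=r.get_image('wrist'); pickle.dump(m,open('w1.pkl','wb'))
cv2.imwrite('pics/w1.png',cv2.resize(im[:,:,::-1],(800,600),interpolation=cv2.INTER_CUBIC))
delta([.46,-.2,.13],177.4)
E
```

```text
t 1.45 at [0.4206 0.0777 0.2399] [-1.7994e+02 -8.0000e-02 -1.7537e+02] F [ 0.3 -0.   0.3] w 0.0479 
 d [-0.017  -0.2798  0.1102] w [-0.0012 -0.0014  0.1262] rows>= 6.0
```

View pics/w1.png

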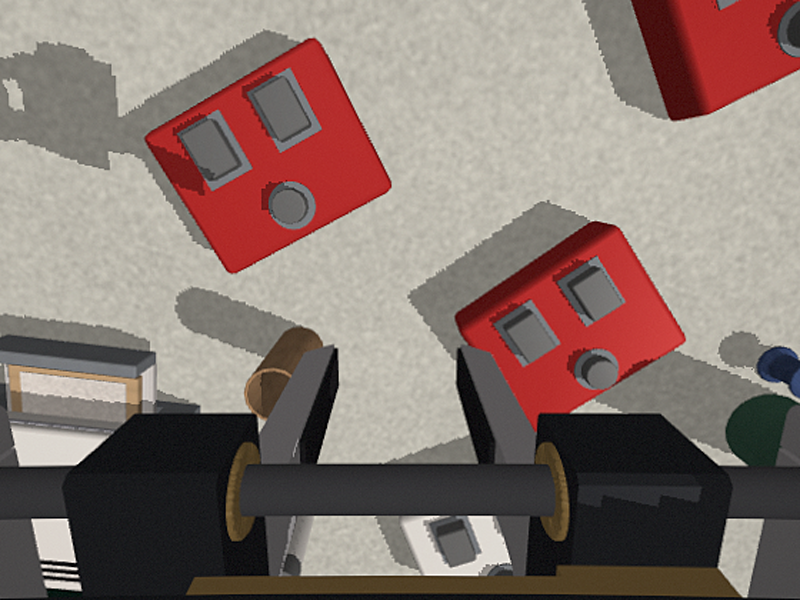

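The wrist view shows the red decoys at (270,150) and (570,320). The tray plate is at (75,350), the tube rim at (270,385), and the white pad is partly hidden behind the fingers at (450,540). Moving to the front of the tray.

>>> carry_out:
  increments:
    - [-0.002,-0.04,0.01,0,0,0.02]
    - [-0.005,-0.08,0.022,0,0,0.04]
    - [-0.007,-0.12,0.034,0,0,0.06]
    - [-0.01,-0.16,0.048,0,0,0.08]
    - [-0.012,-0.2,0.066,0,0,0.1]
    - [-0.015,-0.24,0.088,0,0,0.126]
    - [-0.017,-0.28,0.11,0,0,0.126]
    - [-0.017,-0.28,0.14,0,0,0.126]
    - [-0.017,-0.28,0.17,0,0,0.126]
    - [-0.017,-0.28,0.2,0,0,0.126]
    - [-0.017,-0.28,0.21,0,0,0.126]
    - [-0.017,-0.28,0.21,0,0,0.126]

```text
time_s: 2.65
ee_pos: [0.4588, -0.1983, 0.0286]
eef_rot: [179.9, -0.3, 177.5]
contact_force: [-0.9, 0.8, 0.4]
grip_width: 0.0481
```

```bash
python3 - <<'E'
from h import *
cv2.imwrite('pics/w2.png',cv2.resize(r.get_image('wrist')[:,:,::-1],(800,600),interpolation=cv2.INTER_CUBIC))
delta([.547,-.203,.03],177.4)
E
```

```text
t 2.7 at [ 0.46   -0.1993  0.0304] [-1.7995e+02 -1.0000e-01  1.7750e+02] F [ 0.2  0.2 -0.4] w 0.048 
 d [-0.0871  0.0001  0.0002] w [-0.0008 -0.0017  0.0017] rows>= 1.7
```

View pics/w2.png

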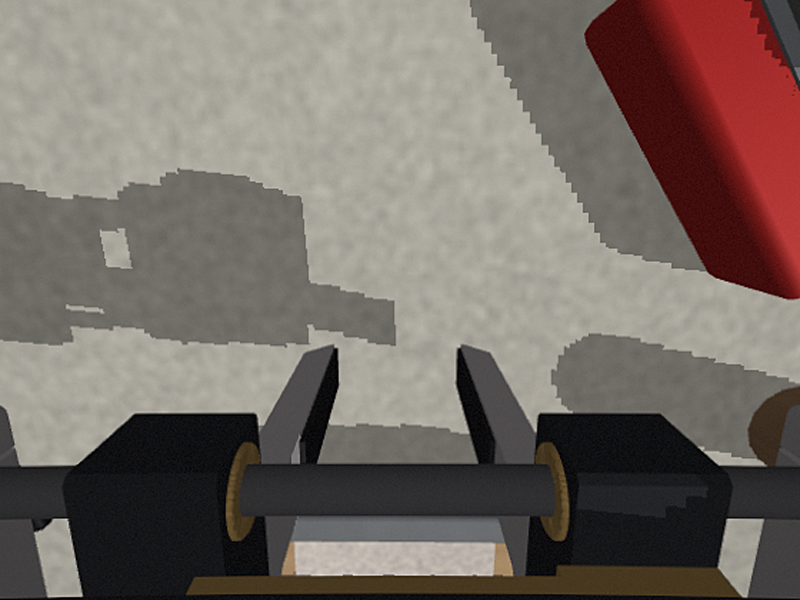

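The fingers stand clear in front of the tray and are centred on it (plate at about (395,528)). Pushing.

>>> carry_out:
  increments:
    - [-0.015,0,0,0,0,0]
    - [-0.03,0,0,0,0,0]
    - [-0.04,0,0,0,0,0]
    - [-0.046,0,0,0,0,0]
    - [-0.052,0,0,0,0,0]
    - [-0.058,0,0,0,0,0]
    - [-0.064,0,0,0,0,0]
    - [-0.07,0,0,0,0,0]
    - [-0.075,0,0,0,0,0]
    - [-0.079,0,0,0,0,0]
    - [-0.082,0,0,0,0,0]
    - [-0.082,0,0,0,0,0]

```text
time_s: 3.9
ee_pos: [0.5425, -0.2029, 0.0301]
eef_rot: [-180.0, -0.1, 177.5]
contact_force: [-0.1, -0.5, -0.2]
grip_width: 0.0479
```

>>> carry_out:
  increments:
    - [-0.002,0,0,0,0,0]
    - [-0.004,0,0,0,0,0]
    - [-0.006,0,0,0,0,0]
    - [-0.008,0,0,0,0,0]

```text
time_s: 4.3
ee_pos: [0.5427, -0.2029, 0.0301]
eef_rot: [180.0, -1.1, 177.4]
contact_force: [-24.6, 1.5, 17.2]
grip_width: 0.0476
```

>>> carry_out:
  increments:
    - [0.01,0,0,0,0,0]
    - [0.03,0,0,0,0,0]
    - [0.06,0,0,0,0,0]
    - [0.09,0,0,0,0,0]
    - [0.09,0,-0.04,0,0,0]
    - [0.09,0,-0.08,0,0,0]
    - [0.09,0,-0.12,0,0,0]
    - [0.09,0,-0.16,0,0,0]
    - [0.09,0,-0.2,0,0,0]
    - [0.09,0,-0.2,0,0,0]

```text
time_s: 5.3
ee_pos: [0.4598, -0.2002, 0.239]
eef_rot: [-179.7, -0.3, 177.4]
contact_force: [0.6, 0.7, 0.3]
grip_width: 0.048
```

```bash
python3 - <<'E'
from h import *
a=r.get_image("scene")[:,:,::-1]; b=r.get_image("side")[:,:,::-1]
A=cv2.resize(a[245:375,180:310],None,fx=3,fy=3,interpolation=cv2.INTER_CUBIC)
B=cv2.resize(b[135:235,190:290],None,fx=3.9,fy=3.9,interpolation=cv2.INTER_CUBIC)
cv2.imwrite("pics/c3.png",np.hstack([A,B]))
delta([.60,.13,.24],204)
E
```

```text
t 5.4 at [ 0.4575 -0.1991  0.2329] [-179.95   -0.88  177.43] F [ 0.7 -1.1 -0.6] w 0.0479 
 d [-0.1274  0.3351 -0.0094] w [ 0.0027 -0.0154 -0.4637] rows>= 7.2
```

View pics/c3.png

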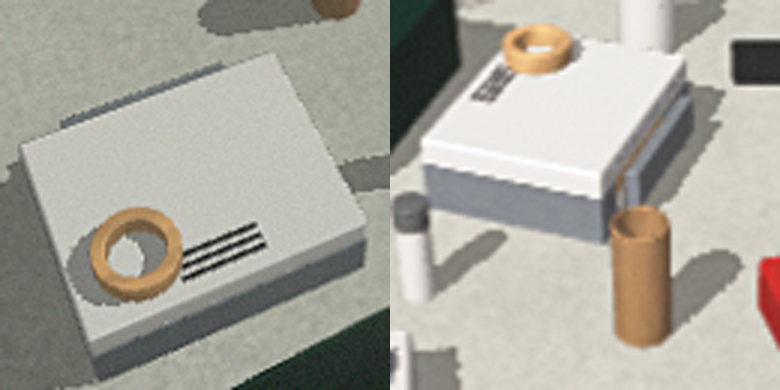

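The plate now stands only a small gap off the housing in both views (scene crop edge (62,122)-(225,64)). The tape roll and tube look unmoved. I'll check the number together with a wrist look at the pad.

>>> carry_out:
  increments:
    - [-0.012,0.034,-0.001,0,0,-0.046]
    - [-0.025,0.067,-0.002,0,0,-0.093]
    - [-0.038,0.1,-0.003,0,0,-0.14]
    - [-0.051,0.134,-0.004,0,0,-0.186]
    - [-0.064,0.168,-0.005,0,-0.015,-0.232]
    - [-0.077,0.201,-0.006,0,-0.015,-0.278]
    - [-0.089,0.235,-0.007,0,-0.015,-0.325]
    - [-0.102,0.268,-0.008,0,-0.015,-0.371]
    - [-0.115,0.302,-0.009,0,-0.015,-0.418]
    - [-0.127,0.335,-0.009,0,-0.015,-0.464]
    - [-0.127,0.335,-0.009,0,-0.015,-0.464]
    - [-0.127,0.335,-0.009,0,-0.015,-0.464]

```text
time_s: 6.6
ee_pos: [0.5988, 0.1303, 0.2368]
eef_rot: [179.8, -0.2, -155.9]
contact_force: [-0.6, 0.0, 0.2]
grip_width: 0.0477
```

```bash
python3 - <<'E'
from h import *
import pickle
cut=[0.65308821,-0.20800124,-0.04607055]
sc=lambda u,v:('scene',(u+.5)/3-.5+180,(v+.5)/3-.5+245)
sd=lambda u,v:('side',(u+.5)/3.9-.5+190,(v+.5)/3.9-.5+135)
print('tray',fit([((-.098,-.065,.05),sc(62,122)),((-.098,.065,.05),sc(223,64)),((-.098,-.065,.05),sd(302,99)),((-.098,.065,.05),sd(245,172))],[.03],
 lambda p,L: world(cut,(L[0]-p[0],L[1],L[2]))))
m=r.camera_model('wrist'); im=r.get_image('wrist'); pickle.dump(m,open('w3.pkl','wb'))
cv2.imwrite('pics/w3.png',cv2.resize(im[:,:,::-1],(800,600),interpolation=cv2.INTER_CUBIC))
delta([.652,.172,.12],204)
print(proj('wrist',[[.640,.199,.064],[.665,.145,.064],[.707,.1965,.064]],m)/.7)
E
```

```text
tray (array([8.55173754e-05]), array([[ 0.1,  0.2],
       [ 0.4, -0.6],
       [-0.3, -1.4],
       [ 0.3,  0.2]]))
t 6.65 at [0.5988 0.1295 0.2375] [ 179.81   -0.18 -156.  ] F [-1.3 -0.3 -0.7] w 0.0477 
 d [-0.0662  0.0168  0.1173] w [ 0.0033 -0.0032  0.    ] rows>= 2.7
[[454.52289907 361.96407885]
 [379.63237349 362.93250052]
 [416.44416509 430.30102945]]
```

View pics/w3.png

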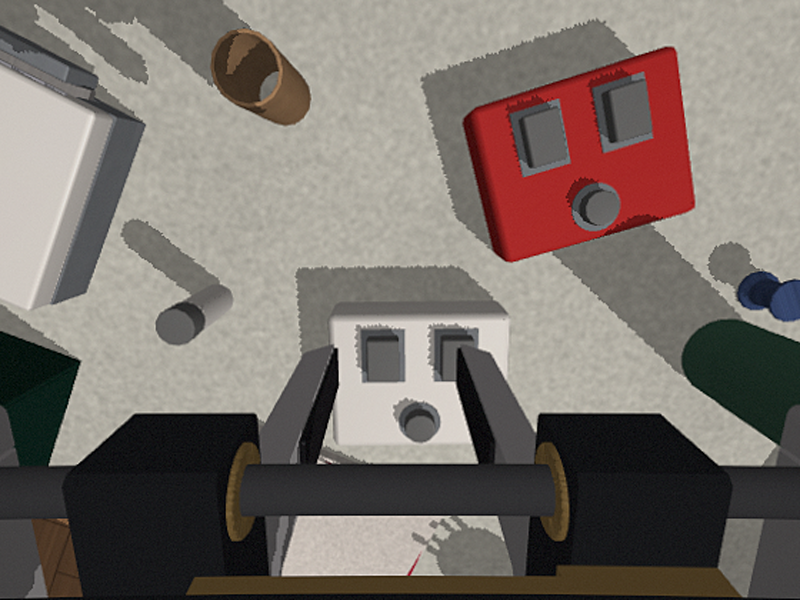

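The wrist view confirms the white pad: right key cap centre (383,358), left cap about (457,357) and partly behind a finger, stop (419,421). Combining this with the earlier pixels.

```bash
python3 - <<'E'
import h, pickle
from h import *
m=pickle.load(open('w3.pkl','rb'))
op=h.proj; h.proj=lambda n,P: op(n,P,m) if n=='wrist' else op(n,P)
v=lambda u,w:('wrist',(u+.5)*.7-.5,(w+.5)*.7-.5)
kl,kr,st=(-.025,.03,.064),(-.025,-.03,.064),(.035,0,.064)
W=[(kl,v(457,357)),(kr,v(383,358)),(st,v(419,421))]
O=[(kl,c1(637,62)),(kr,c1(602,107)),(st,c1(688,117)),(kl,c2(152,448)),(kr,c2(152,391)),(st,c2(62,428))]
for n,o in (('wrist',W),('all',W+O)):
    p,e=fit(o,[.67,.18,.42]); print(n,p,np.degrees(p[2]),e.tolist())
    mid=world(p,(-.025,0,.064)); print(mid)
    delta([mid[0],mid[1],.075],np.degrees(p[2])+180)
E
```

```text
wrist [0.6699415  0.18204698 0.42448806] 24.321374443242064 [[0.5, -0.3], [-0.7, -0.7], [0.2, 3.0]]
[0.64716026 0.17175062 0.064     ]
t 6.65 at [0.5988 0.1295 0.2375] [ 179.81   -0.18 -156.  ] F [-1.3 -0.3 -0.7] w 0.0477 
 d [-0.0619  0.0184  0.1624] w [ 0.0034 -0.0032 -0.0056] rows>= 3.5
all [0.67128216 0.18284534 0.42285114] 24.227585401561235 [[0.6, 1.1], [-0.5, 0.5], [0.3, 4.2], [-0.8, -2.5], [-0.3, -2.6], [-0.6, -1.6], [0.4, -2.4], [0.8, -2.7], [0.6, -2.9]]
[0.64848409 0.17258629 0.064     ]
t 6.65 at [0.5988 0.1295 0.2375] [ 179.81   -0.18 -156.  ] F [-1.3 -0.3 -0.7] w 0.0477 
 d [-0.0634  0.0186  0.1624] w [ 0.0033 -0.0032 -0.004 ] rows>= 3.5
```

>>> carry_out:
  increments:
    - [-0.025,0.008,0.01,0,0,0]
    - [-0.05,0.015,0.03,0,0,0]
    - [-0.062,0.0185,0.06,0.003,-0.003,-0.004]
    - [-0.062,0.0185,0.09,0.003,-0.003,-0.004]
    - [-0.062,0.0185,0.12,0.003,-0.003,-0.004]
    - [-0.062,0.0185,0.145,0.003,-0.003,-0.004]
    - [-0.062,0.0185,0.16,0.003,-0.003,-0.004]
    - [-0.062,0.0185,0.162,0.003,-0.003,-0.004]
    - [-0.062,0.0185,0.162,0.003,-0.003,-0.004]

```text
time_s: 7.55
ee_pos: [0.6474, 0.1712, 0.0758]
eef_rot: [180.0, 0.0, -155.8]
contact_force: [-0.1, 0.7, -0.9]
grip_width: 0.0482
```

```bash
python3 - <<'E'
from h import *
w=r.get_image('wrist')[:,:,::-1][180:350,150:410]; b=r.get_image('side')[:,:,::-1][200:285,140:230]
A=cv2.resize(w,(520,340),interpolation=cv2.INTER_CUBIC); B=cv2.resize(b,(270,340),interpolation=cv2.INTER_CUBIC)
cv2.imwrite('pics/w4.png',np.hstack([A,B]))
delta([.648,.172,.0545],204.3)
E
```

```text
t 7.65 at [0.6484 0.1718 0.0776] [-179.97    0.19 -155.8 ] F [ 0.9 -0.6 -0.5] w 0.0478 
 d [0.0004 0.0004 0.0231] w [-0.0006  0.0033 -0.0017] rows>= 0.5
```

View pics/w4.png

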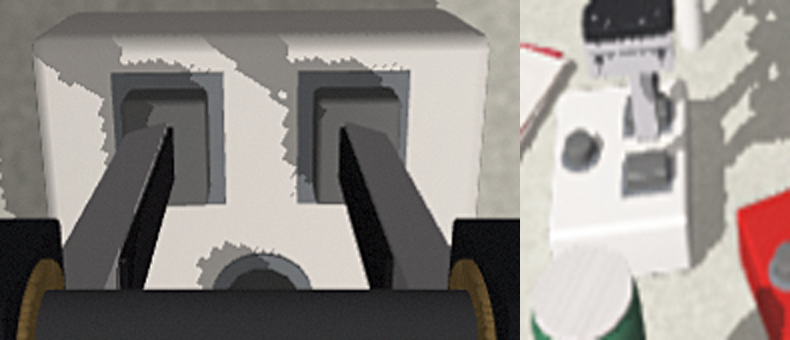

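```bash
python3 - <<'E'
from h import *
s=r.sense(); R=Ro.from_euler('xyz',s['eef_rot'],degrees=True)
T=[s['ee_pos']+R.apply([x,y,0]) for y in (.024,.0365,-.024,-.0365) for x in (-.008,.008)]
print((proj('side',T)-[140,200])*[3,4]); print((proj('side',[[.6357,.2,.064],[.660,.145,.064]])-[140,200])*[3,4])
print((proj('wrist',T)-[150,180])*2)
print((proj('wrist',[[.6357,.2,.064],[.660,.145,.064]])-[150,180])*2)
b=r.get_image('side')[:,:,::-1][180:280,140:240]
cv2.imwrite('pics/s5.png',cv2.resize(b,(600,600),interpolation=cv2.INTER_CUBIC))
E
```

```text
[[118.43095439 135.24883892]
 [136.87023737 133.24312466]
 [118.0554565  147.77592389]
 [136.64612844 145.74641966]
 [119.85506093  88.98759117]
 [137.73270494  87.06978661]
 [120.2209603   77.40056855]
 [137.95729991  75.50477734]]
[[129.47727716 156.96291471]
 [131.22814051  98.78725295]]
[[339.46367498 182.85396737]
 [341.25674343 131.28655751]
 [382.33236369 182.95236797]
 [385.03009343 131.35675319]
 [175.14848627 182.72834857]
 [173.48700222 131.16653073]
 [132.29874171 182.76119752]
 [129.73355503 131.17409542]]
[[357.58360038 139.82693077]
 [162.93750157 138.48039164]]
```

View pics/s5.png

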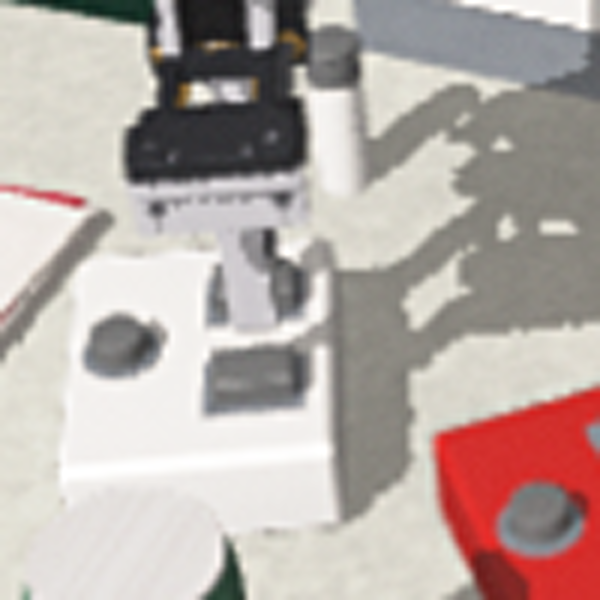

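The side view shows the tip just above the left key's cap, whose top face is at (257,362), and the right finger lines up behind it. The wrist crop puts both tips over the cap tops, about 2 mm towards the right, so I add 2 mm in tool y and press slowly.

>>> carry_out:
  increments:
    - [-0.001,0.002,0.005,0,0.003,-0.002]
    - [-0.001,0.002,0.01,0,0.003,-0.002]
    - [-0.001,0.002,0.013,0,0.003,-0.002]
    - [-0.001,0.002,0.015,0,0.003,-0.002]
    - [-0.001,0.002,0.017,0,0.003,-0.002]
    - [-0.001,0.002,0.019,0,0.003,-0.002]
    - [-0.001,0.002,0.021,0,0.003,-0.002]
    - [-0.001,0.002,0.023,0,0.003,-0.002]
    - [-0.001,0.002,0.0235,0,0.003,-0.002]
    - [-0.001,0.002,0.0235,0,0.003,-0.002]

```text
time_s: 8.7
ee_pos: [0.6487, 0.1744, 0.0566]
eef_rot: [-180.0, 0.1, -155.7]
contact_force: [-4.3, -0.7, 8.9]
grip_width: 0.048
```

>>> carry_out:
  increments:
    - [0,0,0.001,0,0,0]
    - [0,0,0.002,0,0,0]
    - [0,0,0.003,0,0,0]
    - [0,0,0.003,0,0,0]

```text
time_s: 9.1
ee_pos: [0.6487, 0.1744, 0.0563]
eef_rot: [-179.9, 0.1, -155.7]
contact_force: [-4.3, -1.0, 10.0]
grip_width: 0.0478
```

>>> carry_out:
  increments:
    - [0,0,0.003,0,0,0]
    - [0,0,0.005,0,0,0]
    - [0,0,0.006,0,0,0]
    - [0,0,0.006,0,0,0]

```text
time_s: 9.5
ee_pos: [0.6487, 0.1744, 0.0561]
eef_rot: [-179.9, 0.3, -155.6]
contact_force: [-8.2, -2.1, 19.2]
grip_width: 0.0478
```

```bash
python3 - <<'E'
from h import *
b=r.get_image('side')[:,:,::-1][200:280,150:230]; w=r.get_image('wrist')[:,:,::-1][180:350,150:410]
cv2.imwrite('pics/s6.png',np.hstack([cv2.resize(w,(520,340),interpolation=cv2.INTER_CUBIC),cv2.resize(b,(272,340),interpolation=cv2.INTER_CUBIC)]))
print({k:np.round(v,2) for k,v in r.sense().items() if k in('contact_force','ft_torque','time_s')})
E
```

```text
{'time_s': np.float64(9.6), 'contact_force': array([-8.41, -1.92, 18.34]), 'ft_torque': array([-0.27,  1.77, -0.02])}
```

View pics/s6.png

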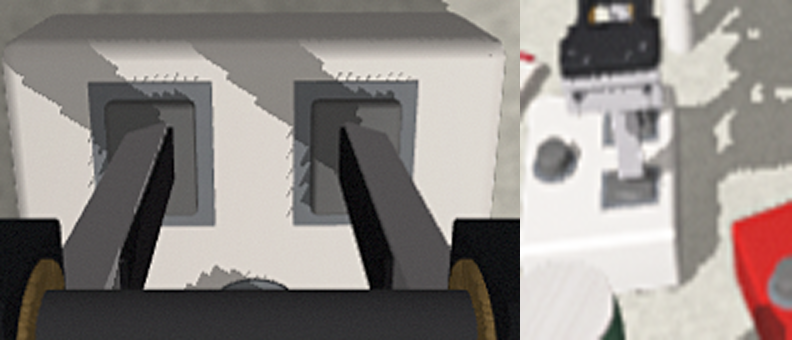

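Both caps sit evenly low, and 19 N with z at 0.056 means they are on their bottom stops. Each call starts again from the measured pose, so I keep commanding the same preload to hold.

>>> carry_out:
  increments:
    - [0,0,0.005,0,0,0]
    - [0,0,0.005,0,0,0]
    - [0,0,0.005,0,0,0]
    - [0,0,0.005,0,0,0]
    - [0,0,0.005,0,0,0]
    - [0,0,0.005,0,0,0]
    - [0,0,0.005,0,0,0]
    - [0,0,0.005,0,0,0]
    - [0,0,0.005,0,0,0]
    - [0,0,0.005,0,0,0]
    - [0,0,0.005,0,0,0]
    - [0,0,0.005,0,0,0]

```text
time_s: 10.8
ee_pos: [0.6487, 0.1744, 0.0561]
eef_rot: [-179.9, 0.4, -155.6]
contact_force: [-7.1, -2.2, 16.3]
grip_width: 0.048
```

>>> carry_out:
  increments:
    - [0,0,0.005,0,0,0]
    - [0,0,0.005,0,0,0]
    - [0,0,0.005,0,0,0]
    - [0,0,0.005,0,0,0]
    - [0,0,0.005,0,0,0]
    - [0,0,0.005,0,0,0]
    - [0,0,0.005,0,0,0]
    - [0,0,0.005,0,0,0]
    - [0,0,0.005,0,0,0]
    - [0,0,0.005,0,0,0]
    - [0,0,0.005,0,0,0]
    - [0,0,0.005,0,0,0]

```text
time_s: 12.0
ee_pos: [0.6487, 0.1744, 0.0562]
eef_rot: [-179.8, 0.5, -155.6]
contact_force: [-7.3, -0.9, 16.6]
grip_width: 0.0479
```

>>> carry_out:
  increments:
    - [0,0,0.005,0,0,0]
    - [0,0,0.005,0,0,0]
    - [0,0,0.005,0,0,0]
    - [0,0,0.005,0,0,0]

```text
time_s: 12.4
ee_pos: [0.6487, 0.1744, 0.0562]
eef_rot: [-179.8, 0.6, -155.6]
contact_force: [-7.4, -1.8, 16.7]
grip_width: 0.0478
```

Now I lift straight up and clear.

>>> carry_out:
  increments:
    - [0,0,-0.005,0,0,0]
    - [0,0,-0.012,0,0,0]
    - [0,0,-0.02,0,0,0]
    - [0,0,-0.035,0,0,0]
    - [0,0,-0.06,0,0,0]
    - [0,0,-0.09,0,0,0]
    - [0,0,-0.12,0,0,0]
    - [0,0,-0.15,0,0,0]
    - [0,0,-0.18,0,0,0]
    - [0.04,0,-0.18,0,0,0]
    - [0.06,0,-0.18,0,0,0]
    - [0.06,0,-0.18,0,0,0]

```text
time_s: 13.6
ee_pos: [0.591, 0.1488, 0.237]
eef_rot: [-179.8, 0.6, -155.7]
contact_force: [-0.6, -0.6, -0.4]
grip_width: 0.0478
```

```bash
python3 - <<'E'
from h import *
a=r.get_image("scene")[:,:,::-1]; w=r.get_image("wrist")[:,:,::-1]
cv2.imwrite("pics/end.png",np.vstack([cv2.resize(a[200:375,120:560],(704,280),interpolation=cv2.INTER_CUBIC),cv2.resize(w[:320],(704,320)[:2],interpolation=cv2.INTER_AREA)]))
delta([.6,.15,.24],204)
E
```

```text
t 13.7 at [0.5926 0.1495 0.236 ] [-179.8     0.62 -155.65] F [-0.3 -0.1 -0.1] w 0.0482 
 d [-0.007  -0.0027 -0.0039] w [-0.0034  0.0108  0.006 ] rows>= 0.2
```

View pics/end.png

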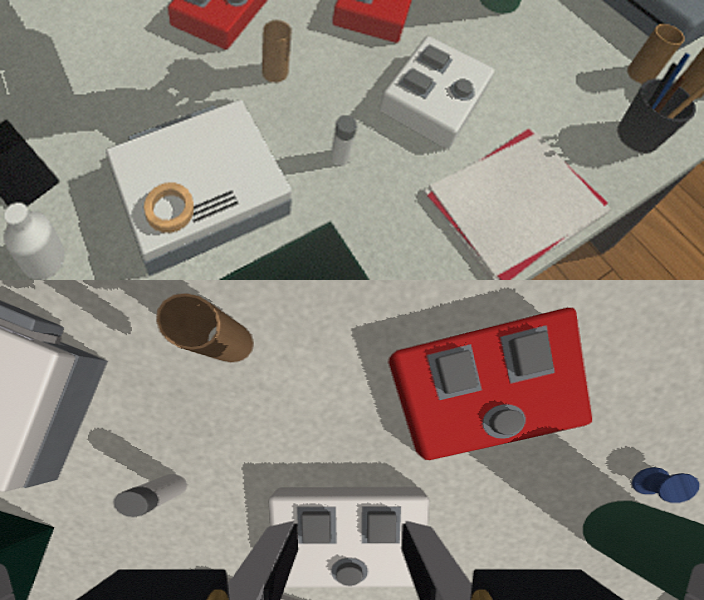

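The tray is home, both keys and the stop are up, the tube, glue stick and tape roll stand where they were, and the gripper is clear. Handing in.

```bash
python3 -c "
from plant import r
print(r.sign_off())"
```

```text
the job is handed in; nothing more can be done
None
```

The job is done and handed in at about 13.7 s; the hand-in gives no verdict.

- **Tray:** I pushed it in with both fingertips until it hit its stop at about 25 N. The image fit before the keys were pressed put it 0.1 mm from home, and the last picture still shows it in.
- **Keys:** I pressed both together, one fingertip on each, to their bottom stops. The fingertips were at z = 0.056 m, with 16–19 N in total against the 10 N needed. They were held down from about 9.5 s to 12.4 s, then let up.
- **Last pictures:** Both keys and the stop button are up. The tube, glue stick, tape roll and other craft things in view look unmoved, and the gripper is clear with about 0 N on it.

**Disagreements:**
- The tray stopped about 4 mm earlier than my first pose estimate predicted. The wrist and side views of the pad also differed by a few millimetres, partly because I had included the cap sides when reading the key centres. I moved the fingers 2 mm before pressing.
- At the first, lighter press (about 9–10 N) I could not tell whether the keys were fully down, so I count the hold only from the firmer press at 9.5 s.

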